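Slide a tin rack past a sprung gate into its lane

ROBOT

A 6-joint arm with a two-finger parallel gripper is mounted at the origin on a cart in front of the work surface, level with it; the furniture and walls round the work are solid. World frame = base frame: x ahead of the robot, y to its left, z up, the work surface at z = 0. Lengths are in m, angles in rad, forces in N, time in s.
With the tool pointing down it reaches from about 0.325 to 0.9 m from the base axis. Payload 6.1 kg.
Tool frame: the origin (TCP) lies midway between the tips of the shut fingers; the grasp point (between the pads) lies 19 mm behind it; z points along the fingers, y is the line along which they close (so a half turn about z gives the same grasp; the last joint's range is limited). The gripper opens to 85 mm and grips with 20 to 120 N. Pads are 22 mm wide; open, the fingers measure 114 mm over their backs; the gripper's body (76 mm by 85 mm) begins 54 mm behind the grasp point. The pads swing forward as they close: fully open they stand 13 mm farther back than shut.
Start: joints at [1.032, 0.22, 1.526, -0, 1.395, -0.126], TCP at [0.251, 0.572, 0.231] pointing down, gripper open.
Joint ranges: [-2.98, 2.98], [-0.91, 2.08], [0.09, 2.57], [-1.24, 4.39], [0.2, 2.65], [-2.68, 2.68]. Speed limits (rad/s): [2.57, 2.57, 3.01, 3.14, 3.14, 3.14].

INTERFACE

Orientations are given as [roll, pitch, yaw] about the fixed x, y, z axes, in that order (R = Rz(yaw) Ry(pitch) Rx(roll)).
In Python, from plant import movep, move_l, set_joints, gripper_to, hold, inverse_kinematics, observe, get_image, get_calibration, Unreachable, job_done gives the robot as it stands. Calls block until the motion is done:
- movep(position, orientation): joint-space move of the TCP to a pose.
- move_l(position, feed=0.15, rotation=None, max_force=None): straight line of the TCP; rotation=None keeps the orientation; feed is the mean speed in m/s. With max_force (N) it stops when the force on the tool has changed by that much, and returns True; else False.
- set_joints(angles): joint-space move.
- gripper_to(opening, f_grip=None): finger opening in m; f_grip is the grip in N (None keeps the last); returns when the fingers have stopped.
- hold(seconds).
- inverse_kinematics(position, orientation): joint angles nearest the present ones, or None.
- observe(): the state.
- get_image(name): name is "scene" or "top" or "wrist"; returns (picture, depth): 420x560x3 uint8, red, green, blue; 420x560 float32, m along the optical axis (not along the pixel's ray), 0 where there is no reading.
- get_calibration(name): a dict with "intrinsics" (3x3 intrinsics, pixels), "world_from_camera" (4x4, takes a point from camera to world coordinates). Camera axes: x right, y down, z forward; pixel columns grow to the right and rows downward; lengths in m; the calibration is good to about 2 mm. A picture is of the moment at which its call begins: read the wrist's pose just before it. get_calibration takes no time and is no camera call; for the wrist camera it gives the pose at the moment of the call.
A pose or a line that the arm cannot do raises Unreachable and nothing moves.
- job_done(): hands the job in; it is judged then, once.
The state is a dict: "time_s": time; "q": joint angles; "joint_velocities": joint speeds; "joint_torque": joint torques, N m; "eef_pos": TCP position; "tcp_rot": TCP orientation; "ft_force": force on the tool from outside, world axes, zero at the start; "torque": the same for the moment, N m; "opening": finger opening in m; "grasp_force": force on a finger pad.
Only numpy, scipy, OpenCV 4.12 (cv2) and the standard library are available. Lean on these libraries where they do the work, as an engineer would, in place of code of your own. Each camera call takes 0.05 s, during which the arm holds its last target. There are 200 camera calls.

TASK

Press the long steel pedal down with one fingertip to raise the gate and, keeping it held down, push the rack of tins along the lane with the other fingertip, past the gate and fully home against the end stop; then let go so that the gate drops shut behind the tins. Do not let the gate touch the rack or the tins, do not lift the rack or the tins, and leave the jar, the food tin and the salt shaker that stand beside the lane alone.

Things in the scene. Friction and masses are not known exactly. Their poses are not given: they have to be found in the camera images.
- lane: fixed wooden guide lane, 400 x 68 mm. Origin: on the worktop, on its centre line, in the gate's plane. x: push direction (roughly to the robot's right), y: away from the robot, z up. Floor top z = 6 mm, inside width 58 mm, walls 5 mm thick, tops z = 36 mm; from x = -283 mm (open entry) to the end stop. Two posts on the -y wall at x = -22 and +18 mm, up to z = 88 mm.
- stop_face (a point): middle of the lane floor at the end stop's face: lane x = +110 mm, y = 0, z = 6 mm. The stop is 50 mm high.
- gate (a joint): steel gate and pedal, one part on a shaft along lane x at lane y = -31.5, z = 80 mm. 0 = closed: a plate 6 mm thick hangs across the lane at x = 0, down to z = 35 mm. 1.15 rad = stop, fully open (pedal down, gate swung up). A spring closes it; 2 to 6 N on the pedal holds it open. From 0.95 up it clears rack and tins.
- pedal_mid (a point): middle of the upper face of the pedal, a steel plate 255 mm long (lane x = -305 to -50 mm), 30 mm wide, 4 mm thick, outside the lane on the robot's side; moves with the gate. Middle line 43 mm from the shaft: lane y -67, z 105 mm closed (slopes 33 degrees up, away from the lane); y -69, z 58 mm fully down (slopes 33 degrees down).
- rack: loose wooden rack in the lane, 198 x 52 x 85 mm, 0.25 to 0.5 kg. Origin: centre of its underside; x along the push. Front face x = +99 mm; two tin pockets, walls 45 mm high, x = +7 to +99 mm; behind them a bare deck 5 mm thick, then an upright push plate 52 wide, 6 thick, 85 mm high. Home: front face at the stop, origin at lane x = +11 mm; the gate then hangs over the bare deck.
- push_face (a point): middle of the width of the rear face of the rack's push plate, 99 mm behind the rack's origin and 60 mm above its underside (66 mm above the worktop): where to push
- tin_front: slim pale metal tin, 36 mm across, 60 mm high, loose in the rack's front pocket; origin at the centre of its underside
- tin_back: the same tin in the rear pocket
- jam_jar: bystander: glass jar with a round lid, 65 mm across, 82 mm high, on the worktop beside the far end of the lane on the robot's side; origin at the centre of its underside
- soup_tin: bystander: low food tin, 75 mm across, 58 mm high, on the worktop beyond the lane; origin at the centre of its underside
- salt: bystander: salt shaker, 44 mm across, 90 mm high, on the worktop beyond the lane; origin at the centre of its underside
Things that resemble listed ones, but are neither listed nor needed, are in the scene too. What is shaped like the tin_back but turquoise is not meant.

How it is judged:
On the way, in this order (a step that is already met when the one before it is completed fails the run):
1. a finger holds the pedal down, gate raised (0.9 rad or more), before the rack reaches the gate (value of joint gate above 0.9 rad and contact force between the fingers and gate above 0.3 N and x of rack in the frame of lane below -0.1 m), for 0.1 s.
2. with the pedal still held by a finger, a finger pushes the rack, its tins passing the gate (value of joint gate above 0.8 rad and contact force between the fingers and gate above 0.3 N and contact force between the fingers and rack above 0.1 N and x of rack in the frame of lane between -0.085 and -0.005 m), for 0.1 s.
At the end, for the whole second after the job is handed in: the rack stands flat in the lane within 6 mm of the end stop, at rest, both tins upright in their pockets, the gate shut behind them (under 0.08 rad), bystanders standing (x of rack in the frame of lane above 0.005 m and z of rack in the frame of lane below 0.012 m and value of joint gate below 0.08 rad and linear speed of rack below 0.01 m/s and angle between each of tin_front, tin_back's own z axis and vertical below 0.25 rad and z of each of tin_front, tin_back in the frame of rack below 0.015 m and x of tin_front in the frame of rack between 0.009 and 0.097 m and x of tin_back in the frame of rack between 0.009 and 0.097 m and angle between each of jam_jar, soup_tin, salt's own z axis and vertical below 0.2 rad); the robot touches nothing.
It fails at once if the gate bears on the rack or a tin (over 1 N) (contact force between gate and rack above 1 N or contact force between gate and tin_front above 1 N or contact force between gate and tin_back above 1 N).
It fails at once if the rack is lifted (over 12 mm) or tipped (z of rack in the frame of lane above 0.018 m or angle between rack's own z axis and vertical above 0.2 rad).
It fails at once if a tin is lifted from its pocket (over 12 mm) (z of any of tin_front, tin_back in the frame of rack above 0.017 m).
It fails at once if a bystander is moved more than 20 mm (distance of any of jam_jar, soup_tin, salt from where it was at the start of the episode above 0.02 m).
It also fails if it takes over 43 s, if anything falls off the work surface, if the arm or the gripper's body presses on something with over 40 N, if the wrist force passes 120 N, or if a joint passes its speed limit or range.

## Working session

There is one attempt and no reset: what is moved stays moved. The work goes in short steps, each a Python script; the robot and the scene stay as the last script left them, time stands still between calls to the robot, and variables do not carry over. Pictures are saved under pics/ and viewed, at most 10 in all, crops included, and the job is handed in when it is done.

```bash
ls; mkdir -p pics; python3 - <<'E'
from plant import *
import cv2,numpy as np
for n in("scene","top"):
    im,d=get_image(n); c=get_calibration(n)
    np.savez(n+".npz",im=im,d=d,K=c["intrinsics"],T=c["world_from_camera"])
    cv2.imwrite(f"pics/{n}.png",im[:,:,::-1]); print(n,np.round(c["intrinsics"],1).tolist(),np.round(c["world_from_camera"],3).tolist())
print(observe())
E
```

```text
pics
scene [[389.3, 0.0, 285.1], [0.0, 389.3, 210.1], [0.0, 0.0, 1.0]] [[0.425, -0.6, 0.678, -0.004], [-0.905, -0.298, 0.304, -0.263], [0.019, -0.742, -0.67, 0.665], [0.0, 0.0, 0.0, 1.0]]
top [[474.4, 0.0, 275.2], [0.0, 474.4, 210.6], [0.0, 0.0, 1.0]] [[-0.002, -0.998, 0.061, 0.495], [-1.0, 0.002, -0.007, 0.018], [0.006, -0.061, -0.998, 0.945], [0.0, 0.0, 0.0, 1.0]]
{'time_s': 0.1, 'q': array([ 1.03188998e+00,  2.21137129e-01,  1.52746803e+00, -1.29664680e-05,
        1.39470886e+00, -1.26092982e-01]), 'joint_velocities': array([-0.00176184, -0.00309614, -0.00381713, -0.00164829,  0.00064432,
       -0.00127914]), 'joint_torque': array([ 2.17745855e-04, -4.98248506e+01, -3.90543687e+01, -2.48113174e-04,
        5.69180687e-03, -2.40509002e-05]), 'eef_pos': array([0.25047049, 0.57203527, 0.2303301 ]), 'tcp_rot': array([-3.13988335e+00, -2.03816089e-04,  2.72878140e+00]), 'ft_force': array([ 0.39489336,  0.71888424, -0.16446682]), 'torque': array([-0.02072467,  0.00772558,  0.02223295]), 'grasp_force': 0.0, 'opening': 0.08541220770187227}
```

View pics/top.png

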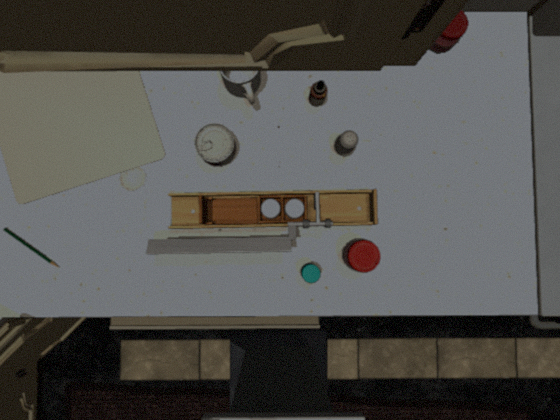

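View pics/scene.png

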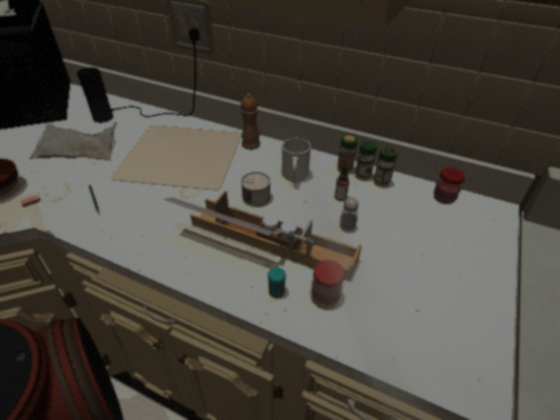

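The top view shows the lane at cols 170–377, rows 191–228. The push plate is at about col 207, the tins at (271,208) and (295,208), the gate at col 317 and the pedal at cols 148–297, row 244. The red-lidded jar is at (364,256). The turquoise tin at (311,272) is a distractor; the white tins in the rack fit the description. Next I'll measure the lane, pedal and push plate with the depth data, and make one enlarged crop.

```bash
cat > h.py <<'E'
import numpy as np,cv2
def cloud(f):
    z=np.load(f); d=z["d"]; v,u=np.mgrid[:420,:560]; K=z["K"]
    P=np.stack([(u-K[0,2])/K[0,0]*d,(v-K[1,2])/K[1,1]*d,d],-1)@z["T"][:3,:3].T+z["T"][:3,3]
    P[d<=0]=np.nan
    return z["im"],P
E
python3 - <<'E'
from h import *
im,P=cloud("top.npz")
c=cv2.resize(im[180:290,140:390],None,fx=3.2,fy=3.2,interpolation=cv2.INTER_CUBIC)
cv2.imwrite("pics/crop.png",cv2.convertScaleAbs(c[:,:,::-1],alpha=1.6))
sub=P[170:290,120:400]
print("table z",np.nanmedian(P[100:180,380:500,2]))
np.set_printoptions(linewidth=200,suppress=True)
# height profile along columns at lane middle row & across at several columns
print("mid row z mm",[(u,int(1000*P[209,u,2])) for u in range(164,384,2)])
for u in (180,190,260,350,365): print(u,[(v,int(1000*P[v,u,2])) for v in range(186,262,1)])
E
```

```text
table z -0.0008741258024821397
mid row z mm [(164, -3), (166, 0), (168, 0), (170, -1), (172, 6), (174, 5), (176, 4), (178, 4), (180, 4), (182, 2), (184, 6), (186, 1), (188, 2), (190, 5), (192, 4), (194, 5), (196, 3), (198, 3), (200, 88), (202, 83), (204, 59), (206, 29), (208, 9), (210, 10), (212, 6), (214, 8), (216, 8), (218, 12), (220, 8), (222, 7), (224, 7), (226, 11), (228, 11), (230, 10), (232, 11), (234, 7), (236, 9), (238, 11), (240, 9), (242, 7), (244, 8), (246, 11), (248, 7), (250, 12), (252, 11), (254, 11), (256, 7), (258, 50), (260, 38), (262, 69), (264, 70), (266, 68), (268, 72), (270, 73), (272, 70), (274, 71), (276, 68), (278, 69), (280, 11), (282, 48), (284, 8), (286, 68), (288, 71), (290, 73), (292, 70), (294, 68), (296, 68), (298, 69), (300, 70), (302, 70), (304, 44), (306, 52), (308, 6), (310, 5), (312, 5), (314, 40), (316, 81), (318, 86), (320, 4), (322, 5), (324, 5), (326, 6), (328, 1), (330, 6), (332, 2), (334, 5), (336, 3), (338, 5), (340, 4), (342, 6), (344, 6), (346, 7), (348, 2), (350, 6), (352, 4), (354, 2), (356, 4), (358, 7), (360, 7), (362, 8), (364, 7), (
[... 330 characters left out ...]
(208, 7), (209, 4), (210, 5), (211, 8), (212, 4), (213, 5), (214, 3), (215, 4), (216, 5), (217, 7), (218, 1), (219, 8), (220, 4), (221, 4), (222, 5), (223, 4), (224, 6), (225, 5), (226, 34), (227, 36), (228, 17), (229, -2), (230, -1), (231, 0), (232, -1), (233, 0), (234, 0), (235, -1), (236, -2), (237, -1), (238, 0), (239, 99), (240, 98), (241, 100), (242, 99), (243, 101), (244, 102), (245, 102), (246, 102), (247, 106), (248, 108), (249, 106), (250, 110), (251, 110), (252, 111), (253, 110), (254, 0), (255, 0), (256, 0), (257, -1), (258, -2), (259, -4), (260, 3), (261, -1)]Traceback (most recent call last):
  File "<stdin>", line 10, in <module>
ValueError: cannot convert float NaN to integer
```

View pics/crop.png

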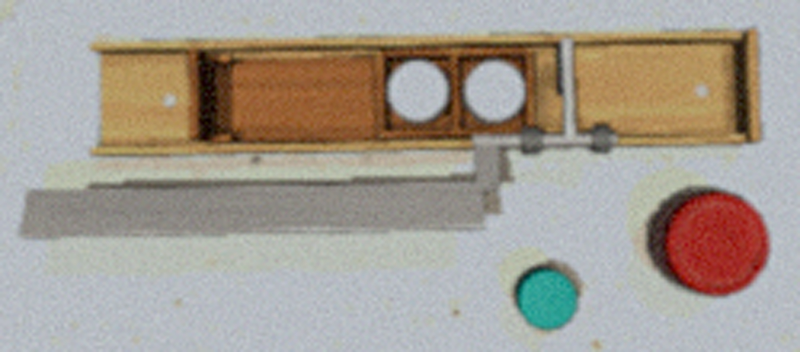

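The enlarged crop shows the gate at col 317 and the shaft along row 224 with two post caps. The push plate is at cols 200–203, with two white tins in the rack, the turquoise distractor at (311,273) and the jar at (364,256). Next I fit the lane axis.

```bash
python3 - <<'E'
from h import *
im,P=cloud("top.npz")
np.set_printoptions(suppress=True,precision=4)
V,U=np.mgrid[:420,:560]
def sel(u0,u1,v0,v1,z0,z1):
    m=(U>=u0)&(U<=u1)&(V>=v0)&(V<=v1)&(P[...,2]>z0)&(P[...,2]<z1); return P[m]
far=sel(172,366,188,197,.031,.041); near=sel(172,270,222,231,.031,.041)
f=[np.polyfit(a[:,1],a[:,0],1) for a in(far,near)]; print(f,len(far),len(near))
ped=sel(150,290,236,256,.09,.125); print("pedal fit",np.polyfit(ped[:,1],ped[:,0],1),ped.min(0),ped.max(0))
s=np.median([f[0][0],f[1][0]]); 
ex=np.array([-s,-1.])/np.hypot(s,1); ex=np.array([-s,-1])/np.hypot(s,1); ey=np.array([-ex[1],ex[0]])
c=lambda y:(np.polyval(f[0],y)+np.polyval(f[1],y))/2
y0=0.; M=np.array([c(y0),y0])
L=lambda p:((p[:,:2]-M)@ex,(p[:,:2]-M)@ey)
def q(n,p): x,y=L(p); print(n,len(p),"x",np.percentile(x,[1,10,50,90,99]),"y",np.percentile(y,[1,50,99]),"z",np.median(p[:,2]))
print("ex",ex,"M",M,"yaw deg",np.degrees(np.arctan2(ex[1],ex[0])))
q("gate",sel(312,322,196,216,.07,.1)); q("posts",sel(300,340,217,229,.07,.1)); q("plate",sel(197,207,193,224,.08,.1)); q("stop",sel(368,382,192,224,.044,.056))
q("far",far);q("near",near);q("ped",ped); q("tins",sel(255,304,196,220,.06,.08)); q("jar",sel(340,390,235,280,.07,.1)); q("turq",sel(300,323,260,285,.04,.08))
E
```

```text
[array([-0.0161,  0.5856]), array([-0.0129,  0.5231])] 542 272
pedal fit [-0.0159  0.487 ] [ 0.4714 -0.0138  0.0922] [0.5009 0.236  0.1157]
ex [ 0.0145 -0.9999] M [0.5544 0.    ] yaw deg -89.17092788428987
gate 79 x [0.0614 0.0618 0.0639 0.0672 0.0674] y [-0.0181 -0.0016  0.019 ] z 0.0828980653024628
posts 219 x [0.0322 0.0392 0.0632 0.0847 0.0905] y [-0.0384 -0.0307 -0.0199] z 0.0832831891216641
plate 113 x [-0.1505 -0.1502 -0.1479 -0.1453 -0.1451] y [-0.0273 -0.0022  0.0231] z 0.08868062474014005
stop 130 x [0.1742 0.1746 0.1775 0.1805 0.1812] y [-0.0315 -0.002   0.0274] z 0.04879402360392787
far 542 x [-0.2074 -0.1742 -0.0178  0.1207  0.1586] y [0.0214 0.0315 0.0345] z 0.034780102013522496
near 272 x [-0.2084 -0.1838 -0.1224 -0.0399 -0.024 ] y [-0.0338 -0.0312 -0.0241] z 0.0347066364344884
ped 2097 x [-0.2332 -0.211  -0.111  -0.0121  0.0107] y [-0.0802 -0.0675 -0.0546] z 0.10480422905623143
tins 584 x [-0.0368 -0.0296  0.0058  0.0317  0.039 ] y [-0.0184 -0.0014  0.0155] z 0.06994589269406659
jar 855 x [0.1192 0.1259 0.1467 0.1675 0.1747] y [-0.1191 -0.0917 -0.0632] z 0.08141938290612893
turq 297 x [0.0355 0.0392 0.052  0.0642 0.0688] y [-0.1392 -0.1226 -0.1061] z 0.05905944191573809
```

```bash
cat >> h.py <<'E'
s=-0.0155
EX=np.array([-s,-1])/np.hypot(s,1); EY=np.array([-EX[1],EX[0]]); O=np.array([0.5544,0])+0.064*EX
RPY=[np.pi,0,np.pi/2-s]   # set below from EY
RPY[2]=np.pi/2+np.arctan2(EY[1],EY[0])
def W(x,y,z): return [*(O+x*EX+y*EY),z]
def lane(p): d=np.array(p[:2])-O; return np.round([d@EX,d@EY,p[2]],4)
E
python3 - <<'E'
from h import *
from plant import *
print(O,EX,EY,RPY)
gripper_to(0.058)
movep(W(-.240,-.035,.20),RPY)
o=observe(); print(o["time_s"],lane(o["eef_pos"]),o["tcp_rot"],o["opening"],o["ft_force"],o["q"])
print("wristcam",lane(get_calibration("wrist")["world_from_camera"][:3,3]))
im,d=get_image("wrist"); cv2.imwrite("pics/w1.png",cv2.convertScaleAbs(im[:,:,::-1],alpha=1.5))
E
```

```text
[ 0.55539188 -0.06399231] [ 0.01549814 -0.9998799 ] [0.9998799  0.01549814] [3.141592653589793, 0, np.float64(1.5862950856821314)]
2.2417 [-0.2409 -0.0351  0.2001] [ 3.14140616e+00 -3.88183195e-04  1.58777455e+00] 0.057900395496129554 [-0.36164948 -0.2446539  -0.43456242] [1.84250211e-01 5.57378164e-02 1.76842103e+00 3.63337643e-04
 1.31718531e+00 1.67180905e-01]
wristcam [-0.3121 -0.0351  0.3425]
```

View pics/w1.png

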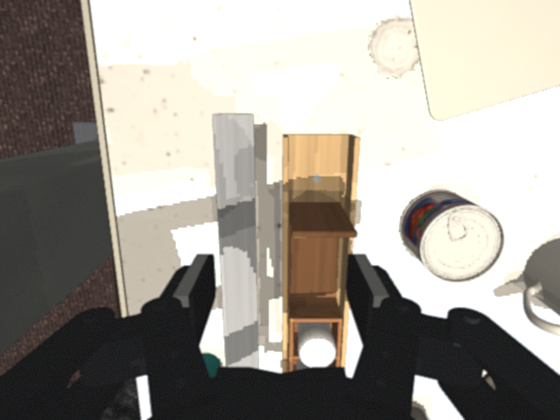

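The wrist view shows the pedal (col 238) between and below the left finger, and the rack's push plate at rows 205–235, so the alignment is right. The camera sits on the entry side, away from the gate. I'll descend onto the pedal.

```bash
python3 - <<'E'
from h import *
from plant import *
def st(t): o=observe(); print(t,round(o["time_s"],2),lane(o["eef_pos"]),np.round(o["ft_force"],2)); return o
move_l(W(-.240,-.035,.135),feed=.1); st("above")
print(move_l(W(-.240,-.035,.085),feed=.05,max_force=15)); st("half")
print(move_l(W(-.240,-.035,.040),feed=.03,max_force=12)); st("down")
for n in("top","scene"):
    im,d=get_image(n); c=get_calibration(n); np.savez(n+"2.npz",im=im,d=d,K=c["intrinsics"],T=c["world_from_camera"])
im=np.load("scene2.npz")["im"]; cv2.imwrite("pics/s2.png",cv2.convertScaleAbs(cv2.resize(im[120:320,150:400,::-1],None,fx=3,fy=3,interpolation=cv2.INTER_CUBIC),alpha=1.6))
E
```

```text
above 3.09 [-0.2401 -0.0346  0.1355] [ 0.19  0.45 -0.17]
False
half 4.24 [-0.24   -0.0347  0.0854] [-0.38 -0.13  2.62]
True
down 5.23 [-0.2401 -0.0335  0.0563] [-4.11 -0.83 11.6 ]
```

View pics/s2.png

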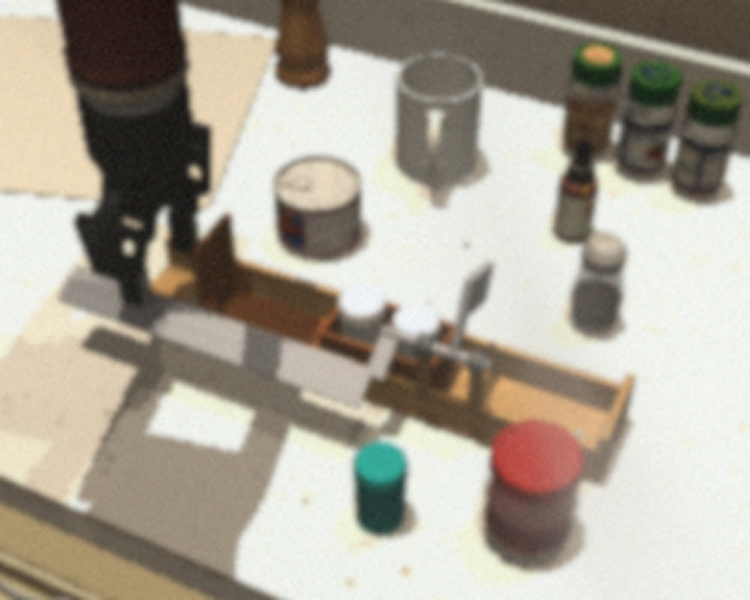

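The gate is up: its plate stands clear above the tins at about (478,290) in the crop, and the finger rests on the pedal at about (135,305). I'll relax the press slightly, then push in two stages.

```bash
python3 - <<'E'
from h import *
from plant import *
def st(t): o=observe(); print(t,round(o["time_s"],2),lane(o["eef_pos"]),np.round(o["ft_force"],2)); return o
z=.0568
move_l(W(-.240,-.034,z),feed=.02); st("relaxed"); hold(.2)
print(move_l(W(-.215,-.034,z),feed=.03,max_force=15)); st("p0")
hit=move_l(W(-.165,-.034,z),feed=.05,max_force=15); print(hit); st("p1")
for n in("top","scene"):
    im,d=get_image(n); c=get_calibration(n); np.savez(n+"3.npz",im=im,d=d,K=c["intrinsics"],T=c["world_from_camera"])
im=np.load("scene3.npz")["im"]; cv2.imwrite("pics/s3.png",cv2.convertScaleAbs(cv2.resize(im[120:320,150:400,::-1],None,fx=3,fy=3,interpolation=cv2.INTER_CUBIC),alpha=1.6))
E
```

```text
relaxed 5.58 [-0.2401 -0.0338  0.0567] [-0.79  0.21  4.43]
False
p0 6.77 [-0.2147 -0.0345  0.0565] [-3.4   2.66  3.74]
False
p1 7.92 [-0.1648 -0.0343  0.0567] [-4.63  1.45  3.09]
```

View pics/s3.png

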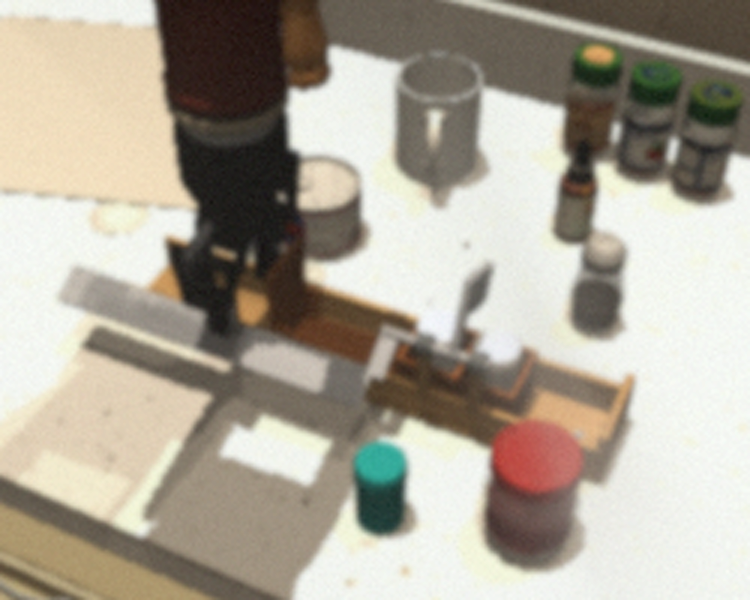

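The gate is still raised and the front tin is past it (about (500,350)), with the rack level. Now on to the stop.

```bash
python3 - <<'E'
from h import *
from plant import *
def st(t): o=observe(); print(t,round(o["time_s"],2),lane(o["eef_pos"]),np.round(o["ft_force"],2)); return o
z=.0566
print(move_l(W(-.112,-.034,z),feed=.05,max_force=15)); st("p2")
print(move_l(W(-.090,-.034,z),feed=.015,max_force=8)); st("p3"); hold(.2); st("p3b")
for n in("top","scene"):
    im,d=get_image(n); c=get_calibration(n); np.savez(n+"4.npz",im=im,d=d,K=c["intrinsics"],T=c["world_from_camera"])
a=np.load("scene4.npz")["im"]; b=np.load("top4.npz")["im"]
r=lambda i,v,u,f:cv2.resize(i[v:v+100,u:u+200,::-1],None,fx=f,fy=f,interpolation=cv2.INTER_CUBIC)
cv2.imwrite("pics/s4.png",cv2.convertScaleAbs(np.vstack([r(a,180,190,3),r(b,180,190,3)]),alpha=1.6))
E
```

```text
False
p2 9.22 [-0.1121 -0.0339  0.0567] [-2.06  2.79  3.19]
True
p3 10.12 [-0.1003 -0.0341  0.0567] [-0.25  0.86  4.95]
p3b 10.32 [-0.1003 -0.0342  0.0567] [-0.16 -0.25  6.05]
```

View pics/s4.png

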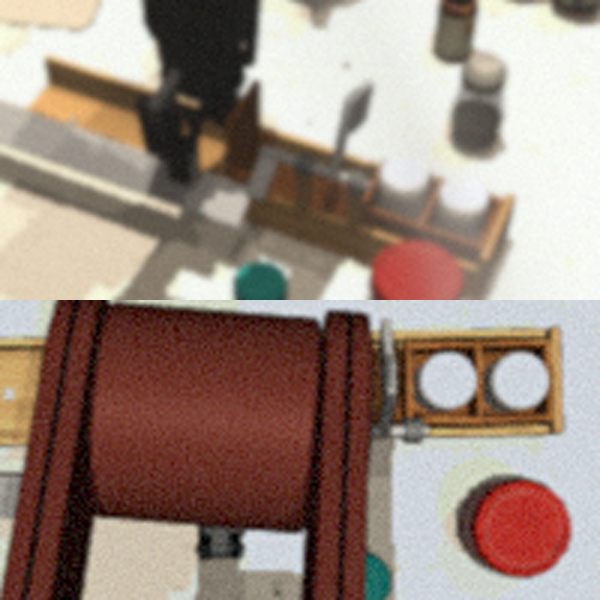

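The rack's front looks to be at the stop in both views (top view col ~550 of the crop), with both tins past the gate. One firmer push will confirm it's seated. Then I'll back off with the pedal still held, and release slowly.

```bash
python3 - <<'E'
from h import *
from plant import *
def st(t): o=observe(); print(t,round(o["time_s"],2),lane(o["eef_pos"]),np.round(o["ft_force"],2)); return o
z=.0566
print(move_l(W(-.090,-.034,z),feed=.015,max_force=14)); st("seat")
move_l(W(-.114,-.034,z),feed=.04); st("back")
move_l(W(-.114,-.034,.125),feed=.03); st("up")
move_l(W(-.114,-.034,.22),feed=.08); 
movep(W(-.30,-.034,.30),RPY); hold(.5); st("clear")
for n in("top","scene"):
    im,d=get_image(n); c=get_calibration(n); np.savez(n+"5.npz",im=im,d=d,K=c["intrinsics"],T=c["world_from_camera"])
im,P=cloud("top5.npz"); L=(P[...,:2]-O)@np.stack([EX,EY]).T; Z=P[...,2]
def q(n,x0,x1,y0,y1,z0,z1):
    m=(L[...,0]>x0)&(L[...,0]<x1)&(L[...,1]>y0)&(L[...,1]<y1)&(Z>z0)&(Z<z1)
    print(n,m.sum(),np.round(np.percentile(L[m],[2,50,98],axis=0),4).tolist(),np.round(np.median(Z[m]),4)) if m.sum() else print(n,0)
q("plate",-.13,-.06,-.03,.03,.08,.1); q("gate",-.015,.015,-.02,.03,.07,.1); q("tins",.015,.11,-.03,.03,.06,.08); q("pedal",-.3,-.06,-.09,-.045,.085,.13)
q("jar",.03,.13,-.13,-.05,.07,.1)
a=np.load("scene5.npz")["im"]; r=lambda i:cv2.resize(i[180:280,190:390,::-1],None,fx=3,fy=3,interpolation=cv2.INTER_CUBIC)
cv2.imwrite("pics/s5.png",cv2.convertScaleAbs(np.vstack([r(a),r(im)]),alpha=1.6))
E
```

```text
True
seat 10.78 [-0.1004 -0.0342  0.0569] [-0.7   1.39  3.85]
back 11.26 [-0.1146 -0.0345  0.0563] [-2.89  0.35  3.15]
up 13.69 [-0.114  -0.0341  0.1248] [-0.44 -0.47  0.7 ]
clear 16.36 [-0.2996 -0.0339  0.2999] [ 0.86 -0.56 -0.03]
plate 93 [[-0.0875, -0.026], [-0.0842, 0.001], [-0.082, 0.0234]] 0.0894
gate 96 [[-0.0026, -0.0182], [-0.0002, 0.0019], [0.0035, 0.0256]] 0.0827
tins 591 [[0.0268, -0.0164], [0.0589, -0.0006], [0.1009, 0.0153]] 0.0701
pedal 2027 [[-0.2948, -0.0798], [-0.18, -0.0675], [-0.0643, -0.0548]] 0.1049
jar 859 [[0.056, -0.1176], [0.0825, -0.0919], [0.1097, -0.065]] 0.0814
```

View pics/s5.png

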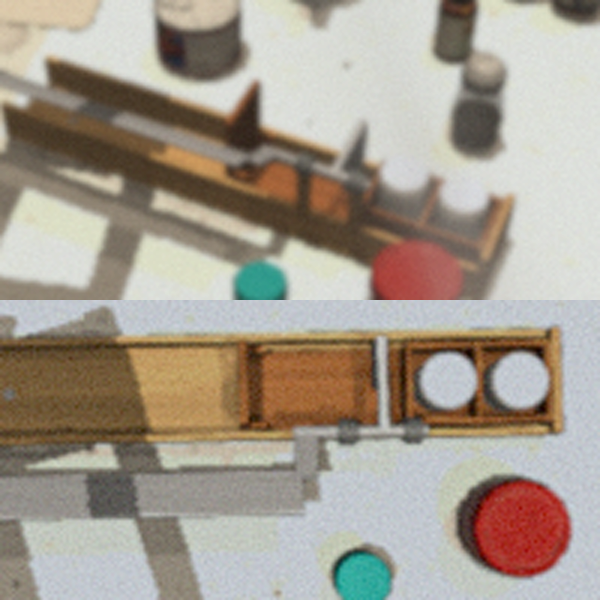

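The rack's push plate is at lane x = -87.5 mm, which is home. The gate is shut behind the upright tins, the pedal is back at its closed height and the bystanders haven't moved. I'm handing it in.

```bash
python3 -c "
from plant import job_done
print(job_done())"
```

```text
the job is handed in; nothing more can be done
None
```

I handed the job in: the rack is home against the end stop with both tins upright, the gate has dropped shut behind them, and the bystanders are where they started; the hand-in returned no verdict.

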